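# Wedge the car setup board level

## Task

The hinged board that carries the small bare car chassis droops at its free edge. Take the orange wedge by its handle, lay it flat on the table and push it straight in, thin end first, under the screw foot of the drooping edge until the board is level and pinched snugly against its two blue corner stops so that it cannot rock; then let go and leave it wedged there. Push slowly and feel for the stops: snug, not jammed in hard; do not touch the board or the car with the robot, and leave the other things where they are.

Things in the scene. Friction and masses are not known exactly. Their poses are not given: they have to be found in the camera images.
- wedge_grip (a point): Centre of the handle of the loose orange wedge, 30 mm above its underside. The handle is an upright block with black side pads, 36 mm long (x), 30 wide (y), 60 high, at the thick end; grip it across y. x points to the thin end, z up. Wedge: 181 mm long, 40 wide, 0.11 kg, flat underside. Ahead of the handle: 20 mm of level deck 34 mm high, then a 125 mm ramp falling 1 in 4 to a 3 mm tip.
- wedge_tip (a point): Middle of the wedge's thin end, at its underside, 163 mm ahead of the handle's centre (x) and 30 mm below it. Same axes: x out of the thin end, z up.
- board_mark (a point): Point on the top of the silver board (310 x 240 x 10 mm), straight above the screw foot, under its brass thumb nut (24 mm across, 18 mm high). x along the drooping edge, y from that edge towards the hinge (the way the wedge is pushed), z square to the board, upright when level. 20 mm inside the middle of the drooping edge. Droop at the start: 0.06 rad. Level, board top is 55 mm, underside 45 mm above the table.
- board: Board with car and foot, 0.7 kg; the drooping edge bears about 3.5 N. Origin on the hinge line, 40 mm above the table, 220 mm (y) from the mark; axes as board_mark. The foot is a steel rod ending in a 16 mm ball; how far it is screwed out differs and is not measured: with the board level its low point is 21 to 29 mm above the table (13.5 mm lower at the start), so the wedge's tip ends 72 to 104 mm past it.
- board_edge (a point): Middle of the board's drooping edge, at its underside, 20 mm in front of the foot; axes as board_mark. Pushing the wedge in takes about 4 to 9 N while the board rises; when it meets the stops the resistance climbs steeply, several newtons a millimetre. A push of 12 to 15 N leaves it snug, much over 20 N is jamming it. Friction holds the wedge when it is released.
- stand: Fixed aluminium stand under the board, origin on the table below the board's middle, axes as board_mark but level. Space under the board is open, 290 mm wide, between two rails. Two blue posts 72 mm high, at x = +-177, y = -125 mm, carry the stops that end the board's rise exactly at level. The car's top is about 145 mm above the table.
- wedge: The same wedge, origin at the middle of its underside, 72.5 mm ahead (x) of the handle's centre; axes as wedge_grip. Solid handle, hollow ramp: it balances about 25 mm ahead of the handle's centre.
- tyre_a: Loose black rubber tyre lying flat, 64 mm across, 26 mm high. Leave alone. Origin at its underside.
- wheel: Loose wheel with white rim lying flat, 60 mm across, 24 mm high. Leave alone. Origin at its underside.
- oil: Small clear bottle with red cap, 40 mm across, 110 mm high, standing. Leave alone. Origin at its underside.
- spray: Blue spray can with yellow cap, 58 mm across, 190 mm high, standing. Leave alone. Origin at its underside.
- driver: Screwdriver with blue handle, lying. Leave alone.
- tray: Black open parts tray, 110 x 80 x 25 mm. Leave alone. Origin under its centre.

How it is judged:
On the way:
1. the wedge, flat on the table, bears on the board's foot while the board still droops (contact force between wedge and board above 0.5 N and angle between board_mark's own z axis and vertical above 0.015 rad and angle between wedge's own z axis and vertical below 0.08 rad), for 0.1 s.
At the end, for the whole second after the job is handed in: Board level to within 0.007 rad and pinched between its stops and the wedge (over 6 N between wedge and board, more than its weight gives); wedge flat on the table (within 0.05 rad), thin end at least 50 mm past the foot; wedge and board at rest and released (angle between board_mark's own z axis and vertical below 0.007 rad and contact force between wedge and board above 6 N and y of wedge_tip in the frame of board_mark above 0.05 m and angle between wedge's own z axis and vertical below 0.05 rad and linear speed of wedge below 0.01 m/s and angular speed of board below 0.02 rad/s); the robot touches nothing.
It fails at once if the wedge is jammed in: more than 25 N between the wedge and the board (contact force between wedge and board above 25 N).
It fails at once if the robot pushes on the board or the car (over 3 N) (contact force between any of the arm, the fingers and board above 3 N).
It fails at once if another thing is moved by more than 30 mm (distance of any of tyre_a, wheel, oil, spray, driver, tray from where it was at the start of the episode above 0.03 m).
It also fails if it takes over 67 s, if anything falls off the work surface, if the arm or the gripper's body presses on something with over 40 N, if the wrist force passes 120 N, or if a joint passes its speed limit or range.

## Robot

A 7-joint arm with a two-finger parallel gripper is mounted at the origin on the work surface. World frame = base frame: x ahead of the robot, y to its left, z up, the work surface at z = 0. Lengths are in m, angles in rad, forces in N, time in s.
With the tool pointing down it reaches from about 0.4 to 0.85 m from the base axis. Payload 4.5 kg.
Tool frame: the origin (TCP) lies between the finger pads; the fingertips stand 25 mm ahead of it and the grasp point (between the pads) lies 6 mm ahead of it (r.tips_ahead is the distance from the TCP to the fingertips, in m); z points along the fingers, y is the direction in which the jaws open and shut (so a half turn about z gives the same grasp; the last joint's range is limited). The gripper opens to 88 mm and grips with 3 to 60 N. Pads are 18 mm wide; open, the fingers measure 123 mm over their backs; the gripper's body (75 mm by 187 mm) begins 45 mm behind the grasp point.
Start: joints at [1.295, 0.689, -0.195, 1.565, 0.157, 0.902, -0.215], TCP at [0.191, -0.595, 0.264] pointing down, gripper open.
Joint ranges: [-3.01, 3.01], [-0.46, 2.08], [-1.47, 1.51], [0.13, 2.56], [-1, 4.14], [0.04, 2.09], [-2.66, 2.66]. Speed limits (rad/s): [2.57, 2.57, 3.14, 3.14, 3.14, 3.14, 3.14].

## Interface

Orientations are given as a unit quaternion [x, y, z, w].
In Python, from plant import r, imaging gives the robot as it stands.
- The arm moves only by the tool send_rows, never from a script. Its argument "moves" is one flat list of numbers, 6 for each row, row after row: the shift along the tool's x, y, z in m, then the turn, a rotation vector about the tool's x, y, z in degrees. A call has exactly 5 rows; each row is the pose to reach, as a shift and turn from the pose measured when the call began, along the tool's axes at that moment; what a row does not reach only later rows make up. A row lasts 1/12 s, in which the tool goes at most 41.7 mm and 7.16 degrees, less where a joint would pass 70% of its speed; a pose out of reach is approached as far as the arm can. A call with a gripper value outside its range is refused whole. "claw" is the closure, from -1 (fully open) to 1 (shut), so that 0 is half open, set as the call begins (left out, the last holds). The fingers move at their own pace and stop on an object; "grip_force" is the grip in N (left out, the last holds). Time passes only in rows, so rows that repeat a pose let the fingers close, or fill a call up. It gives the time, the measured TCP pose, the force and the opening at its end, in the units of the state.
- r.get_state(): the state, without advancing time (a new reading comes with each control period).
- imaging.snapshot(name): name is "scene" or "top"; returns a dict with "image" (400x640x3 uint8, red, green, blue), "depth" (400x640 float32, m along the optical axis (not along the pixel's ray), 0 where there is no reading), "mtx" (3x3 intrinsics, pixels), "rvec" (rotation vector, rad) and "tvec" (3), from world to camera coordinates, as OpenCV has them. Camera axes: x right, y down, z forward; pixel columns grow to the right and rows downward; lengths in m; the calibration is good to about 2 mm. A picture is of the moment at which its call begins.
- r.finish_job(): hands the job in, once; it reports no verdict.
Trained networks look in a picture, given as the dict that the camera call returned (one of the last four; its "shot" number tells which), for a name from the list of things; names that differ only in an ending like _2 or _b are one class to them, and where a whole thing is asked for, a point or a joint stands for the part that bears it (a point fixed in the world has none). Each returns a list of dicts, best first, with "score" (0 to 1); they miss things now and then, are a little off and sometimes report something else, mostly with a low value. They report only what shows in the picture. A call takes as long as a camera call.
- imaging.look_for(query, picture): "box" ([centre column, centre row, width, height] as shares, 0 to 1, of the picture: columns of its width, rows of its height, round what is visible of it).
- imaging.silhouettes(query, picture): "pixels" (400x640 bool, what is visible of it) and "box" ([centre column, centre row, width, height] as shares, 0 to 1, of the picture: columns of its width, rows of its height, round what is visible of it).
- imaging.pinpoint(query, picture): "point" ([column, row] as shares, 0 to 1, of the picture: columns of its width, rows of its height: a listed point, or the origin of a listed thing).
The state is a dict: "clock": time; "q": joint angles; "qd": joint speeds; "joint_torque": joint torques, N m; "tool_pos": TCP position; "eef_rot": TCP orientation; "contact_force": force on the tool from outside, world axes, zero at the start; "moment": the same for the moment, N m; "opening": opening from 0.0 (shut) to 1.0 (fully open).
Only numpy, scipy, OpenCV 4.12 (cv2) and the standard library are available. Lean on these libraries where they do the work, as an engineer would, in place of code of your own. Each camera call takes 0.05 s, during which the arm holds its last target.

## Working session

There is one attempt and no reset: what is moved stays moved. The work goes in short steps, Python scripts to look and compute and a tool call to move; the robot and the scene stay as the last step left them, time stands still between calls to the robot, and variables do not carry over. Pictures are saved under pics/ and viewed, and the job is handed in when it is done.

Besides the shell and the picture viewer there is one more tool, called after "Emit:" as name(argument=value, ...), one argument or row to a line, values as JSON. send_rows: Moves the arm, as the interface text tells. Its arguments: {"type":"object","properties":{"moves":{"type":"array"},"claw":{"type":"number"},"grip_force":{"type":"number"}},"required":["moves"]}

```bash
mkdir -p pics; ls; cat > h.py <<'E'
import numpy as np, cv2
from plant import r, imaging
from scipy.spatial.transform import Rotation as R
def save(p,n): cv2.imwrite('pics/'+n+'.png',p['image'][:,:,::-1])
def cam(p):
    Rm=cv2.Rodrigues(np.array(p['rvec'],float))[0]; return Rm,np.array(p['tvec'],float).ravel()
def ray_z(p,uv,z):
    Rm,t=cam(p); K=np.array(p['mtx']); d=Rm.T@np.linalg.inv(K)@np.array([uv[0],uv[1],1.]); c=-Rm.T@t
    return c+d*(z-c[2])/d[2]
def depth_pts(p,mask=None):
    Rm,t=cam(p); K=np.array(p['mtx']); D=p['depth']; m=D>0
    if mask is not None: m&=mask
    v,u=np.nonzero(m); z=D[v,u]
    X=np.stack([(u-K[0,2])/K[0,0]*z,(v-K[1,2])/K[1,1]*z,z],1)
    return (X-t)@Rm, u, v
def proj(p,X):
    return cv2.projectPoints(np.array(X,float).reshape(-1,3),np.array(p['rvec'],float),np.array(p['tvec'],float),np.array(p['mtx'],float),None)[0].reshape(-1,2)
E
python3 - <<'E'
from h import *
for n in ['scene','top']:
    p=imaging.snapshot(n); save(p,n+'0')
    print(n,p['shot'],-cam(p)[0].T@cam(p)[1])
    for q in ['wedge_grip','wedge_tip','board_mark','board_edge','stand','wedge','board']:
        for o in imaging.pinpoint(q,p)[:2]:
            uv=np.array(o['point'])*[640,400]
            z={'wedge_grip':.03,'wedge_tip':0,'board_mark':.041,'board_edge':.031,'stand':0,'wedge':0,'board':.04}[q]
            print(q,round(o['score'],2),uv.round(1),ray_z(p,uv,z).round(4))
    for q in ['wedge','tyre_a','wheel','oil','spray','driver','tray']:
        for o in imaging.silhouettes(q,p)[:1]:
            X,_,_=depth_pts(p,o['pixels'])
            print(q,round(o['score'],2),X.min(0).round(3),X.max(0).round(3),np.median(X,0).round(3))
s=r.get_state(); print(s)
E
```

```text
pics
scene 1 [0.93430133 0.32374634 0.81600072]
wedge_grip 0.83 [251.6 143.8] [ 0.5208 -0.4026  0.03  ]
wedge_grip 0.34 [244.3 253.8] [ 0.7638 -0.1167  0.03  ]
wedge_tip 0.82 [299.5 162.7] [ 0.4515 -0.2663  0.    ]
board_mark 0.89 [366.4 240.4] [0.5311 0.0651 0.041 ]
board_mark 0.61 [403.8 271.2] [0.531  0.1782 0.041 ]
board_edge 0.77 [356.5 244.2] [0.5512 0.0522 0.031 ]
board_edge 0.62 [307.9 118.8] [ 0.3238 -0.3658  0.031 ]
stand 0.69 [401. 271.] [0.514  0.1657 0.    ]
wedge 0.7 [270.7 155.9] [ 0.4954 -0.3481  0.    ]
board 0.74 [454.2 290.8] [0.4884 0.2841 0.04  ]
wedge 0.85 [ 0.45  -0.432 -0.001] [ 0.541 -0.252  0.063] [ 0.506 -0.352  0.023]
tyre_a 0.9 [ 0.664 -0.381 -0.002] [ 0.737 -0.313  0.031] [ 0.705 -0.342  0.024]
wheel 0.73 [ 0.754 -0.248  0.001] [ 0.789 -0.217  0.115] [ 0.773 -0.227  0.065]
oil 0.95 [ 0.738 -0.304  0.   ] [ 0.789 -0.217  0.115] [ 0.773 -0.228  0.065]
spray 0.7 [ 0.737 -0.167  0.   ] [ 0.796 -0.109  0.029] [ 0.769 -0.133  0.024]
driver 0.63 [ 0.738 -0.304 -0.001] [ 0.789 -0.217  0.115] [ 0.773 -0.227  0.064]
tray 0.96 [ 0.246 -0.467 -0.002] [ 0.366 -0.316 
[... 1089 characters left out ...]
q': array([ 1.29479494,  0.68907356, -0.1946027 ,  1.56531543,  0.15729002,
        0.9024996 , -0.21510719]), 'qd': array([-1.01799759e-03,  3.70841400e-04,  7.52312314e-04,  5.95299034e-05,
        7.83315965e-04, -1.87430597e-05, -1.12835526e-03]), 'joint_torque': array([ 4.49366762e-04, -5.27485049e+01, -1.26702826e+00, -1.53741181e+01,
       -5.18552691e-02, -6.14429082e-04,  5.65978564e-05]), 'tool_pos': array([ 0.1905751 , -0.59525168,  0.26375517]), 'eef_rot': array([9.88025855e-01, 1.54288391e-01, 1.56803546e-05, 4.08906168e-05]), 'contact_force': array([-0.37404304,  0.25675587, -0.61970803]), 'moment': array([-0.02009699, -0.00679032,  0.03322118]), 'opening': 1.0007119453372229}
```

View pictures.

View pics/scene0.png

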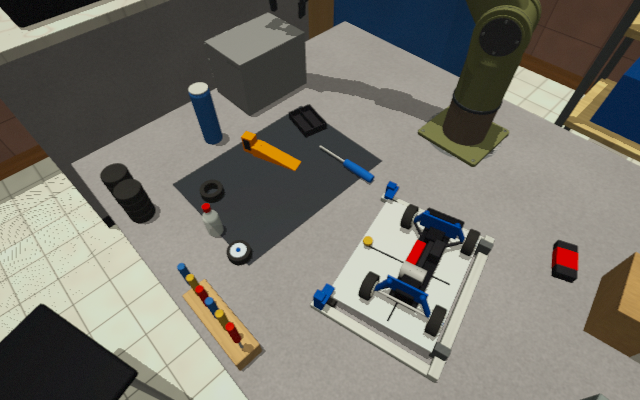

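View pics/top0.png

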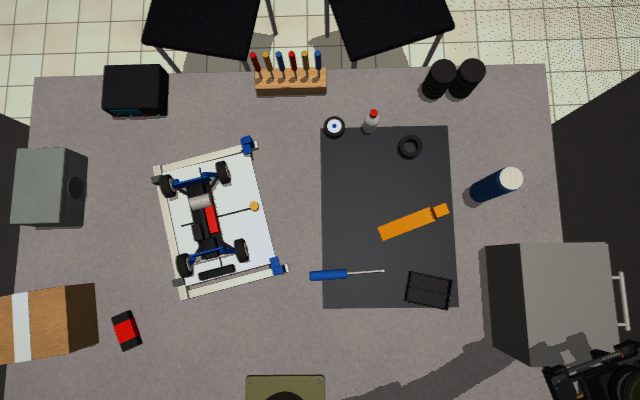

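```bash
python3 - <<'E'
from h import *
P={n:imaging.snapshot(n) for n in ['top','scene']}
for n,p in P.items():
    hsv=cv2.cvtColor(p['image'],cv2.COLOR_RGB2HSV)
    blue=(hsv[...,0]>100)&(hsv[...,0]<125)&(hsv[...,1]>150)&(hsv[...,2]>60)
    X,u,v=depth_pts(p,blue)
    print(n)
    for lo,hi in [((.38,-.03),(.52,.08)),((.6,-.03),(.8,.1))]:
        m=(X[:,0]>lo[0])&(X[:,0]<hi[0])&(X[:,1]>lo[1])&(X[:,1]<hi[1])&(X[:,2]>.03)
        Y=X[m]; print(len(Y),Y.min(0).round(4),Y.max(0).round(4),Y.mean(0).round(4))
        T=Y[Y[:,2]>.066]; print(' top',len(T),T.min(0).round(4),T.max(0).round(4),T.mean(0).round(4)) if len(T) else 0
    # nut
    org=(hsv[...,0]>10)&(hsv[...,0]<28)&(hsv[...,1]>120)&(hsv[...,2]>100)
    X,u,v=depth_pts(p,org)
    m=(abs(X[:,0]-.54)<.05)&(abs(X[:,1]-.06)<.05); Y=X[m]; print('nut',len(Y),Y.mean(0).round(4),Y.min(0).round(4),Y.max(0).round(4), u[m].mean(),v[m].mean())
    m=(X[:,0]>.4)&(X[:,0]<.6)&(X[:,1]>-.48)&(X[:,1]<-.2)&(X[:,2]>-.01)
    Y=X[m]; 
    rect=cv2.minAreaRect((Y[:,:2]*1000).astype(np.float32)); print('wedge rect',rect)
    H=Y[Y[:,2]>.055]; print('handle top',len(H),H.mean(0).round(4),cv2.minAreaRect((H[:,:2]*1000).astype(np.float32)))
    # white board points
    w=(hsv[...,1]<60)&(hsv[...,2]>170)
    X,u,v=depth_pts(p,w)
    m=(X[:,0]>.35)&(X[:,0]<.75)&(X[:,1]>0)&(X[:,1]<.35)&(X[:,2]>.036)&(X[:,2]<.06); Y=X[m]
    A=np.c_[Y[:,:2],np.ones(len(Y))]; c=np.linalg.lstsq(A,Y[:,2],rcond=None)[0]; print('plane',c,'n',len(Y),'yawdir',np.degrees(np.arctan2(c[1],c[0])),np.hypot(c[0],c[1]))
    print(cv2.minAreaRect((Y[:,:2]*1000).astype(np.float32)))
E
```

```text
top
105 [ 0.38   -0.0016  0.0585] [0.4079 0.0306 0.0759] [0.3923 0.0172 0.0662]
 top 42 [ 0.38   -0.0016  0.066 ] [0.4055 0.0302 0.0759] [0.3879 0.0142 0.0701]
99 [0.6838 0.0833 0.0391] [0.7279 0.0999 0.0763] [0.7056 0.092  0.0671]
 top 44 [0.6878 0.0833 0.0664] [0.7279 0.0999 0.0763] [0.716  0.0917 0.0723]
nut 61 [0.5413 0.0732 0.0663] [0.532  0.0626 0.06  ] [0.5513 0.0834 0.0718] 253.81967213114754 205.62295081967213
wedge rect ((501.9988708496094, -352.68817138671875), (42.681392669677734, 201.91932678222656), 20.054664611816406)
handle top 159 [ 0.5227 -0.4108  0.0614] ((523.2039184570312, -411.6456604003906), (30.11874771118164, 35.94915008544922), 21.198816299438477)
plane [-0.01473153  0.05926317  0.04563626] n 5889 yawdir 103.95954267177441 0.061066691625080764
((517.517578125, 172.52037048339844), (309.3023681640625, 238.9278564453125), 13.94113540649414)
scene
104 [0.3801 0.001  0.0485] [0.4082 0.0326 0.0743] [0.3923 0.0175 0.0644]
 top 22 [0.3804 0.001  0.066 ] [0.3947 0.0286 0.0743] [0.3843 0.0127 0.0699]
156 [0.6826 0.0846 0.0307] [0.7295 0.0999 0.076 ] [0.711  0.0935 0.0644]
 top 71 [0.6906 0.0846 0.0661] [0.7285 0.0998 0.076 ] [0.7178 0.0931 0.0718]
nut 67 [0.5423 0.0747 0.0661] [0.531  0.0647 0.0609] [0.5514 0.0846 0.0704] 367.34328358208955 240.26865671641792
wedge rect ((487.1251525878906, -343.94677734375), (68.13058471679688, 182.12545776367188), 16.383644104003906)
handle top 100 [ 0.5228 -0.4083  0.0604] ((520.9464111328125, -409.3667297363281), (31.86383819580078, 37.11916732788086), 20.459701538085938)
plane [-0.01537762  0.05968536  0.0455677 ] n 6981 yawdir 104.44774634549545 0.06163451048243836
((512.1116943359375, 181.42782592773438), (312.86822509765625, 258.9864196777344), 14.15456485748291)
```

```bash
cat >> h.py <<'E'
def wedge_mask(p,x,y,yaw,z0=0.):
    c,s=np.cos(yaw),np.sin(yaw)
    def W(l): return np.array([[x+c*a-s*b,y+s*a+c*b,z0+h] for a,b,h in l])
    m=np.zeros((400,640),np.uint8)
    blocks=[[(a,b,h) for a in(-.018,.018) for b in(-.015,.015) for h in(0,.06)],
            [(a,b,h) for a in(-.018,.038) for b in(-.02,.02) for h in(0,.034)],
            [(.038,b,h) for b in(-.02,.02) for h in(0,.034)]+[(.163,b,h) for b in(-.02,.02) for h in(0,.003)]]
    for l in blocks:
        u=proj(p,W(l)); h=cv2.convexHull((u*16).astype(np.float32)).astype(np.int32)
        cv2.fillConvexPoly(m,h,1,shift=4)
    return m>0
def fit_wedge(pics,masks,x0):
    from scipy.optimize import minimize
    def f(v):
        return sum(1-(wedge_mask(p,*v[:2]/100,v[2]/10)&k).sum()/(wedge_mask(p,*v[:2]/100,v[2]/10)|k).sum() for p,k in zip(pics,masks))
    v0=np.array([x0[0]*100,x0[1]*100,x0[2]*10])
    o=minimize(f,v0,method='Nelder-Mead',options=dict(initial_simplex=v0+np.vstack([np.zeros(3),np.eye(3)*.8]),maxiter=400))
    return o.x[0]/100,o.x[1]/100,np.degrees(o.x[2]/10),o.fun
def to(pos,yaw):
    """tool shift(mm)/turn deg to reach tool-down pose w/ tool x at yaw(deg)"""
    s=r.get_state(); Rc=R.from_quat(s['eef_rot'])
    a=np.radians(yaw); Rt=R.from_matrix(np.array([[np.cos(a),np.sin(a),0],[np.sin(a),-np.cos(a),0],[0,0,-1.]]))
    print('clock',s['clock'],'pos',s['tool_pos'].round(4),'F',s['contact_force'].round(2),'open',round(s['opening'],3),'q',s['q'].round(2))
    print('shift',Rc.inv().apply(np.array(pos)-s['tool_pos']).round(4),'turn',np.degrees((Rc.inv()*Rt).as_rotvec()).round(2))
E
python3 - <<'E'
from h import *
pics=[];ms=[]
for n in ['top','scene']:
    p=imaging.snapshot(n); k=imaging.silhouettes('wedge',p)[0]; print(k['score'],k['pixels'].sum()); pics.append(p); ms.append(k['pixels'])
for idx in ([0],[1],[0,1]):
    print(fit_wedge([pics[i] for i in idx],[ms[i] for i in idx],(.523,-.41,np.radians(109))))
x,y,yaw,_=fit_wedge(pics,ms,(.523,-.41,np.radians(109)))
to((x,y,.2),yaw)
E
```

```text
0.68 1080
0.77 912
(np.float64(0.5216206673302198), np.float64(-0.4111039582730969), np.float64(109.84707935696915), np.float64(0.08177172061328786))
(np.float64(0.5220422489426155), np.float64(-0.40835032174020724), np.float64(112.10940032609713), np.float64(0.15162790697674422))
(np.float64(0.5220303561254986), np.float64(-0.4093972418843044), np.float64(110.20901913799682), np.float64(0.23700228454337768))
clock 1.8 pos [ 0.1906 -0.5952  0.2637] F [-0.27 -0.87 -0.62] open 0.997 q [ 1.29  0.69 -0.19  1.57  0.16  0.9  -0.22]
shift [ 0.3723 -0.0759  0.0637] turn [  0.    -0.   -92.46]
```

Emit:
send_rows(
  moves=[0.08,-0.015,0,0,0,-7,0.15,-0.03,0,0,0,-14,0.22,-0.045,0,0,0,-21,0.29,-0.06,0,0,0,-28,0.33,-0.068,0,0,0,-35],
  claw=-1,
  grip_force=40,
)

```text
clock: 2.22
tool_pos: [0.3737, -0.4923, 0.264]
eef_rot: [0.895, 0.447, -0.0, 0.0]
contact_force: [1.1, -0.5, -0.5]
opening: 1.002
```

```bash
python3 -c "
from h import *
to((.522,-.41,.15),110)"
```

```text
clock 2.2167 pos [ 0.3737 -0.4923  0.264 ] F [ 1.09 -0.47 -0.5 ] open 1.002 q [ 1.04  0.69 -0.35  1.58  0.28  0.92 -0.05]
shift [0.1549 0.0691 0.114 ] turn [ 2.000e-02  3.000e-02 -5.693e+01]
```

Emit:
send_rows(
  moves=[0.04,0.018,0.01,0,0,-7,0.08,0.036,0.02,0,0,-14,0.12,0.054,0.03,0,0,-21,0.155,0.069,0.04,0,0,-28,0.155,0.069,0.05,0,0,-35],
)

```text
clock: 2.63
tool_pos: [0.53, -0.4029, 0.2146]
eef_rot: [0.714, 0.7, 0.004, 0.002]
contact_force: [1.3, 0.7, 0.3]
opening: 1.002
```

```bash
python3 -c "
from h import *
to((.522,-.41,.15),110)"
```

```text
clock 2.6333 pos [ 0.53   -0.4029  0.2146] F [1.33 0.71 0.3 ] open 1.002 q [ 0.83  0.83 -0.49  1.47  0.43  0.94  0.2 ]
shift [-0.0075 -0.0084  0.0645] turn [  0.5   -0.12 -21.07]
```

Emit:
send_rows(
  moves=[-0.0075,-0.0084,0.02,0,0,-7,-0.0075,-0.0084,0.04,0,0,-14,-0.0075,-0.0084,0.06,0,0,-21,-0.0075,-0.0084,0.0645,0.5,0,-21,-0.0075,-0.0084,0.0645,0.5,0,-21],
)

```text
clock: 3.05
tool_pos: [0.5212, -0.4095, 0.1484]
eef_rot: [0.575, 0.818, 0.001, -0.003]
contact_force: [-0.2, 0.3, 0.2]
opening: 1.001
```

```bash
python3 -c "
from h import *
p=imaging.snapshot('top');save(p,'a');p=imaging.snapshot('scene');save(p,'b')
to((.522,-.41,.042),110)"; python3 -c "
import cv2,numpy as np
a=cv2.imread('pics/a.png')[130:290,340:540];b=cv2.imread('pics/b.png')[80:240,180:380]
cv2.imwrite('pics/ab.png',cv2.resize(np.hstack([a,b]),(800,320)))"
```

```text
clock 3.15 pos [ 0.5227 -0.4102  0.1509] F [0.32 0.34 0.12] open 1.0 q [ 0.87  0.92 -0.54  1.52  0.57  0.86  0.47]
shift [ 0.0003 -0.0008  0.1089] turn [ 0.08 -0.06 -0.24]
```

View pics/ab.png

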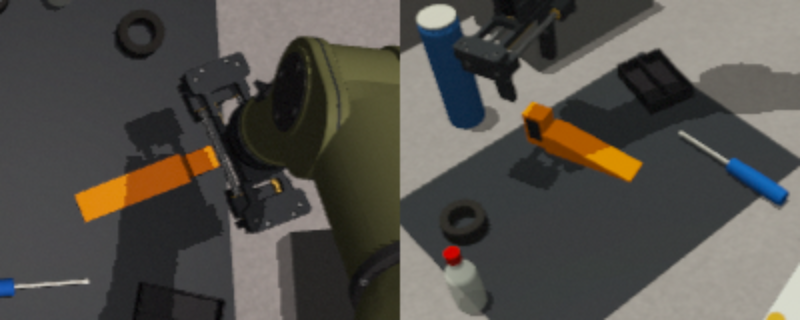

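Emit:
send_rows(
  moves=[0,0,0.025,0,0,0,0,0,0.05,0,0,0,0,0,0.075,0,0,0,0,-0.001,0.1,0,0,0,0,-0.001,0.109,0,0,0],
)

```text
clock: 3.57
tool_pos: [0.5209, -0.4101, 0.0403]
eef_rot: [0.576, 0.817, 0.0, -0.001]
contact_force: [-0.3, 0.4, -0.9]
opening: 1.002
```

Emit:
send_rows(
  moves=[0,0,0,0,0,0,0,0,0,0,0,0,0,0,0,0,0,0,0,0,0,0,0,0,0,0,0,0,0,0],
  claw=1,
  grip_force=40,
)

```text
clock: 3.98
tool_pos: [0.5218, -0.4107, 0.0419]
eef_rot: [0.576, 0.817, 0.0, 0.0]
contact_force: [-0.5, -0.2, -0.5]
opening: 0.649
```

```bash
python3 -c "
from h import *
to((.522,-.41,.042),110)"
```

```text
clock 3.9833 pos [ 0.5218 -0.4107  0.0419] F [-0.53 -0.19 -0.5 ] open 0.649 q [ 0.83  1.07 -0.46  1.55  0.66  0.69  0.4 ]
shift [ 0.0006  0.0004 -0.0001] turn [ 0.05 -0.02 -0.37]
```

Still closing.

Emit:
send_rows(
  moves=[0,0,0,0,0,0,0,0,0,0,0,0,0,0,0,0,0,0,0,0,0,0,0,0,0,0,0,0,0,0],
)

```text
clock: 4.4
tool_pos: [0.5219, -0.4107, 0.0421]
eef_rot: [0.576, 0.817, 0.0, 0.0]
contact_force: [-0.3, 0.0, 2.3]
opening: 0.335
```

Emit:
send_rows(
  moves=[0,0,0,0,0,0,0,0,0,0,0,0,0,0,0,0,0,0,0,0,0,0,0,0,0,0,0,0,0,0],
)

```text
clock: 4.82
tool_pos: [0.5219, -0.4107, 0.0421]
eef_rot: [0.576, 0.817, 0.0, 0.0]
contact_force: [-0.3, 0.3, 1.4]
opening: 0.338
```

```bash
python3 -c "
from h import *
to((.522,-.41,.042),110)
pics=[];ms=[]
for n in ['top','scene']:
    p=imaging.snapshot(n); save(p,'g'+n); k=imaging.silhouettes('wedge',p)[0]; print(k['score'],k['pixels'].sum()); pics.append(p); ms.append(k['pixels'])
print(fit_wedge(pics[1:],ms[1:],(.522,-.41,np.radians(110))))
"
```

```text
clock 4.8167 pos [ 0.5219 -0.4107  0.0421] F [-0.33  0.3   1.43] open 0.338 q [ 0.83  1.06 -0.46  1.55  0.66  0.69  0.4 ]
shift [0.0006 0.0004 0.0001] turn [ 0.05 -0.01 -0.37]
0.62 900
0.93 848
(np.float64(0.5199318669774093), np.float64(-0.4072381730220607), np.float64(110.44016046525617), np.float64(0.21175373134328357))
```

Emit:
send_rows(
  moves=[0,0,-0.005,0,0,0,0,0,-0.015,0,0,0,0,0,-0.025,0,0,0,0,0,-0.03,0,0,0,0,0,-0.03,0,0,0],
)

```text
clock: 5.43
tool_pos: [0.523, -0.4113, 0.0742]
eef_rot: [0.576, 0.817, 0.001, 0.002]
contact_force: [-0.5, -0.5, -0.3]
opening: 0.335
```

```bash
python3 -c "
from h import *
to((.5946,-.1381,.072),104)"
```

```text
clock 5.4333 pos [ 0.523  -0.4113  0.0742] F [-0.46 -0.52 -0.29] open 0.335 q [ 0.85  1.02 -0.49  1.55  0.64  0.73  0.42]
shift [0.2333 0.1592 0.0022] turn [0.19 0.13 5.61]
```

Emit:
send_rows(
  moves=[0.025,0.017,0,0,0,1,0.05,0.034,0,0,0,2,0.075,0.051,0,0,0,3,0.1,0.068,0,0,0,4,0.125,0.085,0,0,0,5],
)

```text
clock: 5.85
tool_pos: [0.5612, -0.2638, 0.0744]
eef_rot: [0.612, 0.791, 0.001, 0.002]
contact_force: [0.1, 0.8, -0.9]
opening: 0.334
```

```bash
python3 -c "
from h import *
to((.5946,-.1381,.072),104)"
```

```text
clock 5.85 pos [ 0.5612 -0.2638  0.0744] F [ 0.05  0.83 -0.89] open 0.334 q [ 0.59  0.97 -0.41  1.7   0.61  0.6   0.08]
shift [0.1133 0.0638 0.0024] turn [0.21 0.12 0.55]
```

Emit:
send_rows(
  moves=[0.028,0.016,0,0,0,0,0.056,0.032,0,0,0,0.5,0.084,0.048,0,0,0,0.5,0.1133,0.0638,0.002,0.2,0.1,0.5,0.1133,0.0638,0.0024,0.2,0.1,0.5],
)

```text
clock: 6.27
tool_pos: [0.5975, -0.127, 0.0727]
eef_rot: [0.611, 0.792, 0.005, -0.001]
contact_force: [1.6, 1.7, -1.0]
opening: 0.338
```

```bash
python3 -c "
from h import *
to((.5946,-.1381,.043),104)
pics=[];ms=[]
for n in ['top','scene']:
    p=imaging.snapshot(n); save(p,'h'+n); k=imaging.silhouettes('wedge',p)[0]; print(k['score'],k['pixels'].sum()); 
    print([ (ray_z(p,np.array(o['point'])*[640,400],.03).round(4),o['score']) for o in imaging.pinpoint('wedge_tip',p)[:1]])
    m=np.zeros((400,640),bool);
    u=proj(p,(.6,-.14,.06))[0]; print(u)
    hsv=cv2.cvtColor(p['image'],cv2.COLOR_RGB2HSV)
    # orange ramp
    X,uu,vv=depth_pts(p,k['pixels']); g=X[:,2]<.075; print(cv2.minAreaRect((X[g][:,:2]*1000).astype(np.float32)), X.min(0),X.max(0))
"; python3 -c "
import cv2,numpy as np
a=cv2.imread('pics/htop.png')[100:300,220:420];b=cv2.imread('pics/hscene.png')[120:320,220:420]
cv2.imwrite('pics/hab.png',cv2.resize(np.hstack([a,b]),(800,400)))"
```

```text
clock 6.2667 pos [ 0.5975 -0.127   0.0727] F [ 1.56  1.68 -0.97] open 0.338 q [ 0.35  0.96 -0.38  1.73  0.58  0.57 -0.13]
shift [-0.0103 -0.0058  0.0296] turn [ 0.35 -0.41  0.68]
0.77 758
[(array([0.5596, 0.0288, 0.03  ]), 0.76)]
[335.17445045 182.5099053 ]
((579.8742065429688, -30.65838623046875), (54.931846618652344, 130.00204467773438), 15.221168518066406) [ 0.54011874 -0.0996275  -0.00391338] [0.61841765 0.03357128 0.07139581]
0.62 1168
[(array([0.5422, 0.0102, 0.03  ]), 0.61)]
[288.43823282 202.71246756]
((561.1614990234375, -66.85025787353516), (79.76116180419922, 173.15660095214844), 9.333033561706543) [ 0.52163731 -0.15875    -0.00377904] [0.6258075 0.0223101 0.1218361]
```

View pics/hab.png

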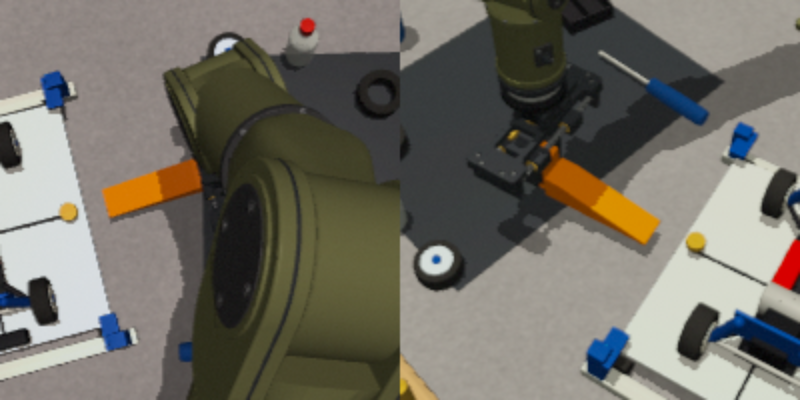

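Emit:
send_rows(
  moves=[-0.01,-0.006,0.005,0.3,-0.4,0.7,-0.0103,-0.0058,0.012,0.35,-0.4,0.7,-0.0103,-0.0058,0.019,0.35,-0.4,0.7,-0.0103,-0.0058,0.025,0.35,-0.4,0.7,-0.0103,-0.0058,0.0275,0.35,-0.4,0.7],
)

```text
clock: 6.98
tool_pos: [0.59, -0.1517, 0.0429]
eef_rot: [0.621, 0.784, -0.006, 0.0]
contact_force: [-1.2, -0.7, 0.5]
opening: 0.333
```

```bash
python3 -c "
from h import *
to((.5946,-.1381,.042),104)
print(R.from_quat(r.get_state()['eef_rot']).as_matrix().round(4))"
```

```text
clock 6.9833 pos [ 0.59   -0.1517  0.0429] F [-1.2  -0.72  0.51] open 0.333 q [ 0.36  1.   -0.34  1.73  0.61  0.53 -0.15]
shift [0.0122 0.0076 0.0007] turn [-0.49  0.44 -0.82]
[[-0.2281  0.9736 -0.0066]
 [ 0.9736  0.228  -0.0095]
 [-0.0077 -0.0086 -0.9999]]
```

Emit:
send_rows(
  moves=[0.0122,0.0076,0.0003,-0.4,0.4,-0.8,0.0122,0.0076,0.0005,-0.5,0.4,-0.8,0.0122,0.0076,0.0005,-0.5,0.4,-0.8,0.0122,0.0076,0.0005,-0.5,0.4,-0.8,0.0122,0.0076,0.0005,-0.5,0.4,-0.8],
)

```text
clock: 7.4
tool_pos: [0.5945, -0.1381, 0.0421]
eef_rot: [0.616, 0.788, -0.0, 0.0]
contact_force: [-0.5, 0.7, -0.5]
opening: 0.336
```

```bash
python3 -c "
from h import *
to((.5946,-.1381,.042),104)
print(R.from_quat(r.get_state()['eef_rot']).as_matrix().round(4))
p=imaging.snapshot('scene');save(p,'i'); p=imaging.snapshot('top');save(p,'j'); to((.5946,-.1381,.042),104)
for q in ['wedge_tip','board_mark']:
  for o in imaging.pinpoint(q,p)[:1]: print(q,ray_z(p,np.array(o['point'])*[640,400],0 if q=='wedge_tip' else .042).round(4))
"; python3 -c "
import cv2,numpy as np
a=cv2.imread('pics/j.png')[100:300,220:420];b=cv2.imread('pics/i.png')[120:320,220:420]
cv2.imwrite('pics/ij.png',cv2.resize(np.hstack([a,b]),(800,400)))"
```

```text
clock 7.4 pos [ 0.5945 -0.1381  0.0421] F [-0.54  0.69 -0.5 ] open 0.336 q [ 0.34  1.   -0.34  1.73  0.61  0.52 -0.15]
shift [-0.      0.0001  0.0001] turn [-0.02  0.04 -0.01]
[[-2.417e-01  9.704e-01 -1.000e-04]
 [ 9.704e-01  2.417e-01 -7.000e-04]
 [-6.000e-04 -3.000e-04 -1.000e+00]]
clock 7.5 pos [ 0.5945 -0.1383  0.0422] F [ 0.23 -0.49 -1.29] open 0.338 q [ 0.34  1.   -0.34  1.73  0.61  0.52 -0.15]
shift [0.0002 0.0002 0.0002] turn [-0.02  0.05 -0.03]
wedge_tip [0.5532 0.0209 0.    ]
board_mark [0.544  0.0793 0.042 ]
```

View pics/ij.png

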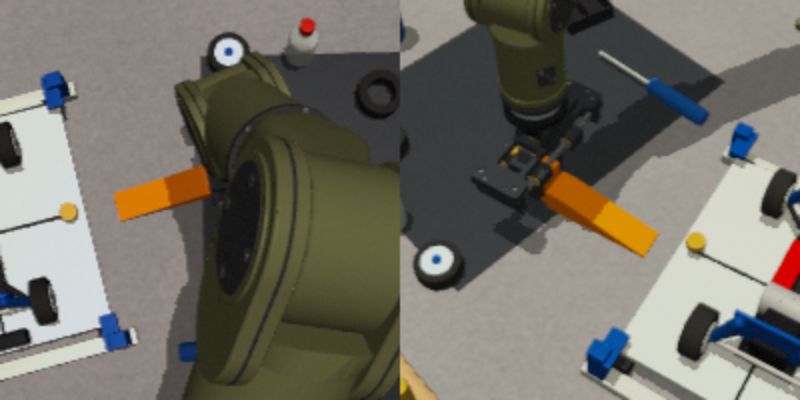

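Emit:
send_rows(
  moves=[0.012,0,0.0005,0,0,0,0.025,0,0.0008,0,0,0,0.04,0,0.0008,0,0,0,0.055,0,0.0008,0,0,0,0.06,0,0.0008,0,0,0],
)

```text
clock: 8.02
tool_pos: [0.5798, -0.0757, 0.042]
eef_rot: [0.614, 0.789, 0.001, -0.0]
contact_force: [0.5, -2.1, 3.0]
opening: 0.335
```

Emit:
send_rows(
  moves=[0,0,0,0,0,0,0,0,0,0,0,0,0,0,0,0,0,0,0,0,0,0,0,0,0,0,0,0,0,0],
)

```text
clock: 8.43
tool_pos: [0.58, -0.0758, 0.042]
eef_rot: [0.614, 0.789, 0.001, -0.0]
contact_force: [0.3, 1.7, 2.9]
opening: 0.342
```

```bash
cat >> h.py <<'E'
def push_state(n=1):
    s=r.get_state(); yh=np.array([-.2409,.9705,0]); xh=np.array([.9705,.2409,0])
    M=np.array([.5416,.0754,0]); d=s['tool_pos']-M
    print('clk',round(s['clock'],2),'tip past foot mm',round((d@yh+.163)*1000,1),'lat mm',round(d@xh*1000,1),'z',round(s['tool_pos'][2]*1000,2),
     'Fpush',round(-s['contact_force']@yh,2),'Flat',round(s['contact_force']@xh,2),'Fz',round(s['contact_force'][2],2),'Mom',s['moment'].round(2))
    a=np.radians(104);Rc=R.from_quat(s['eef_rot']);Rt=R.from_matrix(np.array([[np.cos(a),np.sin(a),0],[np.sin(a),-np.cos(a),0],[0,0,-1.]]))
    tg=M+yh*(d@yh); tg[2]=s['tool_pos'][2]
    print(' latfix shift mm',(Rc.inv().apply(tg-s['tool_pos'])*1000).round(2),'turn',np.degrees((Rc.inv()*Rt).as_rotvec()).round(2))
E
python3 -c "
from h import *
push_state()"
```

```text
clk 8.43 tip past foot mm 7.0 lat mm 0.8 z 42.05 Fpush -1.55 Flat 0.72 Fz 2.88 Mom [ 0.31  0.   -0.02]
 latfix shift mm [ 0.02 -0.8  -0.  ] turn [ 0.08 -0.1   0.18]
```

Emit:
send_rows(
  moves=[0.003,-0.0003,0,0,0,0,0.006,-0.0006,0,0,0,0,0.009,-0.0008,0,0,0,0.1,0.012,-0.0008,0,0,0,0.1,0.015,-0.0008,0,0,0,0.1],
)

```text
clock: 8.85
tool_pos: [0.5753, -0.0616, 0.042]
eef_rot: [0.615, 0.788, 0.001, -0.0]
contact_force: [0.7, -0.5, 0.6]
opening: 0.334
```

```bash
python3 -c "
from h import *
push_state()"
```

```text
clk 8.85 tip past foot mm 22.0 lat mm -0.3 z 42.05 Fpush 0.63 Flat 0.53 Fz 0.57 Mom [-0.41 -0.15 -0.01]
 latfix shift mm [0.01 0.29 0.  ] turn [ 0.06 -0.07  0.07]
```

Emit:
send_rows(
  moves=[0.003,0,0,0,0,0,0.006,0,0,0,0,0,0.009,0,0,0,0,0,0.012,0,0,0,0,0,0.015,0,0,0,0,0],
)

```text
clock: 9.27
tool_pos: [0.5716, -0.0467, 0.042]
eef_rot: [0.615, 0.788, 0.001, -0.0]
contact_force: [-0.3, -1.4, 2.1]
opening: 0.34
```

```bash
python3 -c "
from h import *
push_state()"
```

```text
clk 9.27 tip past foot mm 37.3 lat mm -0.3 z 42.04 Fpush 1.23 Flat -0.65 Fz 2.1 Mom [-0.42 -0.24  0.06]
 latfix shift mm [0.01 0.33 0.  ] turn [ 0.06 -0.08  0.07]
```

Emit:
send_rows(
  moves=[0.002,0,0,0,0,0,0.004,0,0,0,0,0,0.006,0,0,0,0,0,0.008,0,0,0,0,0,0.01,0,0,0,0,0],
)

```text
clock: 9.68
tool_pos: [0.5693, -0.0395, 0.042]
eef_rot: [0.616, 0.788, -0.001, 0.001]
contact_force: [1.5, -5.9, 0.1]
opening: 0.337
```

```bash
python3 -c "
from h import *
push_state()"
```

```text
clk 9.68 tip past foot mm 44.8 lat mm -0.8 z 42.02 Fpush 6.09 Flat 0.07 Fz 0.07 Mom [-1.19 -0.45  0.03]
 latfix shift mm [0.01 0.76 0.  ] turn [ 0.02  0.11 -0.06]
```

Emit:
send_rows(
  moves=[0.002,0,0,0,0,0,0.004,0,0,0,0,0,0.006,0,0,0,0,0,0.008,0,0,0,0,0,0.01,0,0,0,0,0],
)

```text
clock: 10.1
tool_pos: [0.5672, -0.032, 0.042]
eef_rot: [0.617, 0.787, -0.002, 0.002]
contact_force: [1.3, -6.2, 1.1]
opening: 0.339
```

```bash
python3 -c "
from h import *
push_state()
p=imaging.snapshot('scene');save(p,'k')"; python3 -c "
import cv2
cv2.imwrite('pics/kk.png',cv2.resize(cv2.imread('pics/k.png')[150:350,240:500],(780,600)))"
```

```text
clk 10.1 tip past foot mm 52.6 lat mm -1.1 z 42.04 Fpush 6.36 Flat -0.2 Fz 1.09 Mom [-0.95 -0.35  0.02]
 latfix shift mm [ 0.01  1.07 -0.  ] turn [-0.01  0.28 -0.19]
```

View pics/kk.png

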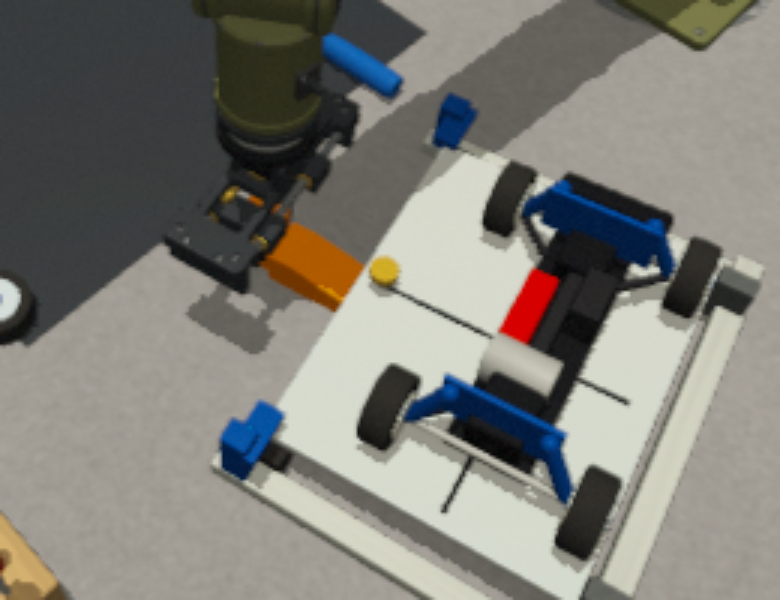

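Emit:
send_rows(
  moves=[0.003,0.0002,0,0,0.1,-0.1,0.006,0.0005,0,0,0.2,-0.2,0.009,0.0008,0,0,0.2,-0.2,0.011,0.001,0,0,0.2,-0.2,0.013,0.001,0,0,0.2,-0.2],
)

```text
clock: 10.57
tool_pos: [0.565, -0.0206, 0.042]
eef_rot: [0.616, 0.788, -0.001, 0.001]
contact_force: [1.3, -6.7, 1.5]
opening: 0.336
```

```bash
python3 -c "
from h import *
push_state()"
```

```text
clk 10.57 tip past foot mm 64.2 lat mm -0.5 z 42.0 Fpush 6.86 Flat -0.32 Fz 1.55 Mom [-1.18 -0.39  0.01]
 latfix shift mm [ 0.01  0.45 -0.  ] turn [-0.06  0.2  -0.08]
```

Emit:
send_rows(
  moves=[0.003,0.0002,0,0,0.1,-0.1,0.006,0.0005,0,0,0.2,-0.2,0.008,0.0008,0,0,0.2,-0.2,0.01,0.001,0,0,0.2,-0.2,0.012,0.001,0,0,0.2,-0.2],
)

```text
clock: 10.98
tool_pos: [0.5632, -0.0112, 0.042]
eef_rot: [0.616, 0.788, -0.002, 0.001]
contact_force: [1.8, -6.8, 2.5]
opening: 0.336
```

```bash
python3 -c "
from h import *
push_state()"
```

```text
clk 10.98 tip past foot mm 73.7 lat mm 0.1 z 42.03 Fpush 7.05 Flat 0.1 Fz 2.46 Mom [-1.15 -0.41 -0.03]
 latfix shift mm [ 0.01 -0.06  0.  ] turn [-0.11  0.19 -0.01]
```

```bash
cat >> h.py <<'E'
def tilt(p):
    hsv=cv2.cvtColor(p['image'],cv2.COLOR_RGB2HSV)
    w=(hsv[...,1]<60)&(hsv[...,2]>170)
    X,u,v=depth_pts(p,w)
    yh=np.array([-.2409,.9705]);xh=np.array([.9705,.2409]);c0=np.array([.5175,.1725])
    d=X[:,:2]-c0; a=d@xh; b=d@yh
    m=(abs(a)<.145)&(abs(b)<.11)&(X[:,2]>.036)&(X[:,2]<.062)
    A=np.c_[a[m],b[m],np.ones(m.sum())]
    z=X[m,2]
    for _ in range(4):
        c=np.linalg.lstsq(A,z,rcond=None)[0]; res=z-A@c; k=abs(res)<.004; A,z=A[k],z[k]
    print('slope x,y, z',c.round(4),len(z))
E
python3 -c "
from h import *
tilt(imaging.snapshot('scene'))"
```

```text
slope x,y, z [-0.0007  0.0245  0.0524] 5757
```

Emit:
send_rows(
  moves=[0.002,0,0,0,0.1,0,0.004,0,0,0,0.2,0,0.006,0,0,0,0.2,0,0.008,0,0,0,0.2,0,0.01,0,0,0,0.2,0],
)

```text
clock: 11.45
tool_pos: [0.5608, -0.003, 0.042]
eef_rot: [0.616, 0.787, -0.002, -0.0]
contact_force: [0.9, -6.0, 2.1]
opening: 0.34
```

```bash
python3 -c "
from h import *
push_state()
tilt(imaging.snapshot('scene'))"
```

```text
clk 11.45 tip past foot mm 82.3 lat mm -0.3 z 42.04 Fpush 6.0 Flat -0.53 Fz 2.14 Mom [-1.19 -0.56 -0.01]
 latfix shift mm [ 0.01  0.28 -0.  ] turn [-0.14  0.11 -0.11]
slope x,y, z [-0.0005  0.0145  0.0536] 5697
```

Emit:
send_rows(
  moves=[0.003,0,0,0,0,0,0.0045,0,0,0,0.1,0,0.006,0,0,0,0.1,0,0.0075,0,0,0,0.1,0,0.009,0,0,0,0.1,0],
)

```text
clock: 11.92
tool_pos: [0.5586, 0.0045, 0.0421]
eef_rot: [0.617, 0.787, -0.002, -0.0]
contact_force: [0.9, -6.3, 2.6]
opening: 0.335
```

```bash
python3 -c "
from h import *
push_state()
tilt(imaging.snapshot('scene'))"
```

```text
clk 11.92 tip past foot mm 90.1 lat mm -0.6 z 42.05 Fpush 6.33 Flat -0.63 Fz 2.6 Mom [-1.16 -0.47 -0.06]
 latfix shift mm [ 0.01  0.62 -0.  ] turn [-0.18  0.13 -0.19]
slope x,y, z [-0.0005  0.0061  0.0547] 5578
```

Emit:
send_rows(
  moves=[0.002,0,0,0,0,0,0.003,0,0,0,0.1,0,0.004,0,0,0,0.1,0,0.005,0,0,0,0.1,0,0.005,0,0,0,0.1,0],
)

```text
clock: 12.38
tool_pos: [0.5573, 0.0084, 0.0421]
eef_rot: [0.617, 0.787, -0.002, -0.0]
contact_force: [0.5, -5.3, 1.7]
opening: 0.338
```

```bash
python3 -c "
from h import *
push_state()
tilt(imaging.snapshot('scene'))"
```

```text
clk 12.38 tip past foot mm 94.2 lat mm -0.9 z 42.06 Fpush 5.28 Flat -0.84 Fz 1.68 Mom [-1.05 -0.45 -0.01]
 latfix shift mm [ 0.01  0.89 -0.  ] turn [-0.22  0.11 -0.25]
slope x,y, z [-0.0003  0.0008  0.0553] 5473
```

Nearly level. Small steps now.

Emit:
send_rows(
  moves=[0.001,0.0002,0,0,0,0,0.0015,0.0004,0,0,0,-0.1,0.002,0.0004,0,0,0,-0.2,0.0025,0.0004,0,0,0,-0.2,0.003,0.0004,0,0,0,-0.2],
)

```text
clock: 12.85
tool_pos: [0.5571, 0.0097, 0.0421]
eef_rot: [0.617, 0.787, -0.003, 0.0]
contact_force: [2.5, -7.8, 1.9]
opening: 0.337
```

```bash
python3 -c "
from h import *
push_state()"
```

```text
clk 12.85 tip past foot mm 95.5 lat mm -0.8 z 42.07 Fpush 8.14 Flat 0.6 Fz 1.89 Mom [-1.18 -0.57 -0.03]
 latfix shift mm [ 0.01  0.77 -0.  ] turn [-0.25  0.24 -0.15]
```

Emit:
send_rows(
  moves=[0.001,0.0002,0,0,0,0,0.0015,0.0002,0,0,0,-0.1,0.002,0.0002,0,0,0,-0.1,0.0025,0.0002,0,0,0,-0.1,0.003,0.0002,0,0,0,-0.1],
)

```text
clock: 13.27
tool_pos: [0.557, 0.0101, 0.0421]
eef_rot: [0.617, 0.787, -0.004, 0.001]
contact_force: [2.5, -10.1, 1.7]
opening: 0.336
```

```bash
python3 -c "
from h import *
push_state()"
```

```text
clk 13.27 tip past foot mm 95.9 lat mm -0.8 z 42.12 Fpush 10.41 Flat 0.04 Fz 1.72 Mom [-1.34 -0.62 -0.  ]
 latfix shift mm [ 0.01  0.81 -0.  ] turn [-0.28  0.44 -0.2 ]
```

Emit:
send_rows(
  moves=[0.002,0.0002,0,0,0,0,0.0027,0.0002,0,0,0,0,0.0032,0.0002,0,0,0,0,0.0036,0.0002,0,0,0,0,0.004,0.0002,0,0,0,0],
)

```text
clock: 13.68
tool_pos: [0.5566, 0.0103, 0.0421]
eef_rot: [0.618, 0.786, -0.006, 0.003]
contact_force: [2.5, -10.3, 1.0]
opening: 0.336
```

```bash
python3 -c "
from h import *
push_state()
tilt(imaging.snapshot('scene'))"
```

```text
clk 13.68 tip past foot mm 96.2 lat mm -1.1 z 42.12 Fpush 10.63 Flat -0.03 Fz 0.99 Mom [-1.62 -0.62  0.11]
 latfix shift mm [ 0.01  1.08 -0.01] turn [-0.34  0.71 -0.37]
slope x,y, z [-0.0004 -0.0005  0.0554] 5337
```

Emit:
send_rows(
  moves=[0.002,0.0002,0,0,0.2,-0.1,0.003,0.0004,0,-0.1,0.4,-0.2,0.0035,0.0005,0,-0.2,0.6,-0.3,0.004,0.0005,0,-0.3,0.7,-0.3,0.004,0.0005,0,-0.3,0.7,-0.3],
)

```text
clock: 14.15
tool_pos: [0.5565, 0.0105, 0.042]
eef_rot: [0.618, 0.787, -0.002, 0.001]
contact_force: [3.0, -9.9, 0.7]
opening: 0.34
```

```bash
python3 -c "
from h import *
push_state()
tilt(imaging.snapshot('scene'))
push_state()"
```

```text
clk 14.15 tip past foot mm 96.4 lat mm -1.2 z 42.02 Fpush 10.29 Flat 0.53 Fz 0.69 Mom [-1.97 -0.74 -0.08]
 latfix shift mm [ 0.01  1.22 -0.  ] turn [-0.12  0.29 -0.27]
slope x,y, z [-0.0001 -0.0013  0.0554] 5399
clk 14.2 tip past foot mm 96.4 lat mm -1.2 z 42.01 Fpush 10.5 Flat -0.84 Fz 1.63 Mom [-1.96 -0.65 -0.06]
 latfix shift mm [ 0.01  1.22 -0.  ] turn [-0.12  0.29 -0.27]
```

Emit:
send_rows(
  moves=[0.003,0.0002,0,0,0.1,-0.1,0.004,0.0004,0,0,0.2,-0.2,0.0045,0.0005,0,0,0.3,-0.3,0.005,0.0005,0,0,0.3,-0.3,0.0053,0.0005,0,0,0.3,-0.3],
)

```text
clock: 14.62
tool_pos: [0.5565, 0.0106, 0.042]
eef_rot: [0.617, 0.787, -0.003, 0.002]
contact_force: [3.0, -12.3, 0.9]
opening: 0.34
```

```bash
python3 -c "
from h import *
push_state()
tilt(imaging.snapshot('scene'))
push_state()"
```

```text
clk 14.62 tip past foot mm 96.5 lat mm -1.2 z 42.03 Fpush 12.65 Flat -0.1 Fz 0.9 Mom [-2.33 -1.   -0.07]
 latfix shift mm [ 0.01  1.17 -0.  ] turn [-0.19  0.38 -0.24]
slope x,y, z [-0.0004 -0.0007  0.0554] 5383
clk 14.67 tip past foot mm 96.5 lat mm -1.2 z 42.03 Fpush 11.99 Flat 0.47 Fz 0.64 Mom [-2.31 -0.92 -0.04]
 latfix shift mm [ 0.01  1.19 -0.  ] turn [-0.19  0.38 -0.24]
```

Emit:
send_rows(
  moves=[0.004,0.0002,0,0,0.1,-0.1,0.005,0.0003,0,0,0.2,-0.2,0.0055,0.0003,0,0,0.3,-0.2,0.006,0.0003,0,0,0.4,-0.2,0.0062,0.0003,0,0,0.4,-0.2],
)

```text
clock: 15.08
tool_pos: [0.5563, 0.0109, 0.0421]
eef_rot: [0.618, 0.786, -0.004, 0.002]
contact_force: [4.1, -13.6, 0.9]
opening: 0.336
```

```bash
python3 -c "
from h import *
push_state()
tilt(imaging.snapshot('scene'))
push_state()"
```

```text
clk 15.08 tip past foot mm 96.8 lat mm -1.3 z 42.05 Fpush 14.13 Flat 0.68 Fz 0.86 Mom [-2.5  -1.12  0.03]
 latfix shift mm [ 0.01  1.25 -0.01] turn [-0.25  0.41 -0.34]
slope x,y, z [-0.0006 -0.0009  0.0554] 5379
clk 15.13 tip past foot mm 96.8 lat mm -1.3 z 42.04 Fpush 12.86 Flat 0.15 Fz 0.32 Mom [-2.47 -1.02  0.  ]
 latfix shift mm [ 0.01  1.27 -0.01] turn [-0.25  0.42 -0.34]
```

Emit:
send_rows(
  moves=[0.004,0,0,0,0.1,0,0.003,0,0,0,0.1,0,0.002,0,0,0,0,0,0.001,0,0,0,0,0,0.0005,0,0,0,0,0],
)

```text
clock: 15.55
tool_pos: [0.5563, 0.0108, 0.042]
eef_rot: [0.618, 0.786, -0.004, 0.002]
contact_force: [0.6, -3.9, 1.9]
opening: 0.339
```

```bash
python3 -c "
from h import *
push_state()"
```

```text
clk 15.55 tip past foot mm 96.8 lat mm -1.3 z 42.04 Fpush 3.94 Flat -0.37 Fz 1.91 Mom [-0.62 -0.43 -0.05]
 latfix shift mm [ 0.01  1.29 -0.01] turn [-0.25  0.45 -0.39]
```

Emit:
send_rows(
  moves=[0,0,0,0,0,0,0,0,0,0,0,0,0,0,0,0,0,0,0,0,0,0,0,0,0,0,0,0,0,0],
  claw=-0.3,
)

```text
clock: 15.97
tool_pos: [0.5561, 0.0117, 0.0419]
eef_rot: [0.618, 0.786, -0.004, 0.001]
contact_force: [0.1, -0.1, -0.6]
opening: 0.649
```

Emit:
send_rows(
  moves=[0,0,0,0,0,0,0,0,0,0,0,0,0,0,0,0,0,0,0,0,0,0,0,0,0,0,0,0,0,0],
)

```text
clock: 16.38
tool_pos: [0.5561, 0.0117, 0.0419]
eef_rot: [0.618, 0.786, -0.004, 0.001]
contact_force: [0.3, -0.2, 0.3]
opening: 0.65
```

```bash
python3 -c "
from h import *
push_state()
p=imaging.snapshot('scene');save(p,'m');tilt(p)"; python3 -c "
import cv2
cv2.imwrite('pics/mm.png',cv2.resize(cv2.imread('pics/m.png')[150:350,240:500],(780,600)))"
```

```text
clk 16.38 tip past foot mm 97.6 lat mm -1.3 z 41.94 Fpush 0.3 Flat 0.19 Fz 0.28 Mom [-0.06 -0.12  0.03]
 latfix shift mm [ 0.01  1.31 -0.01] turn [-0.26  0.39 -0.34]
slope x,y, z [-0.0004 -0.0009  0.0554] 5361
```

View pics/mm.png

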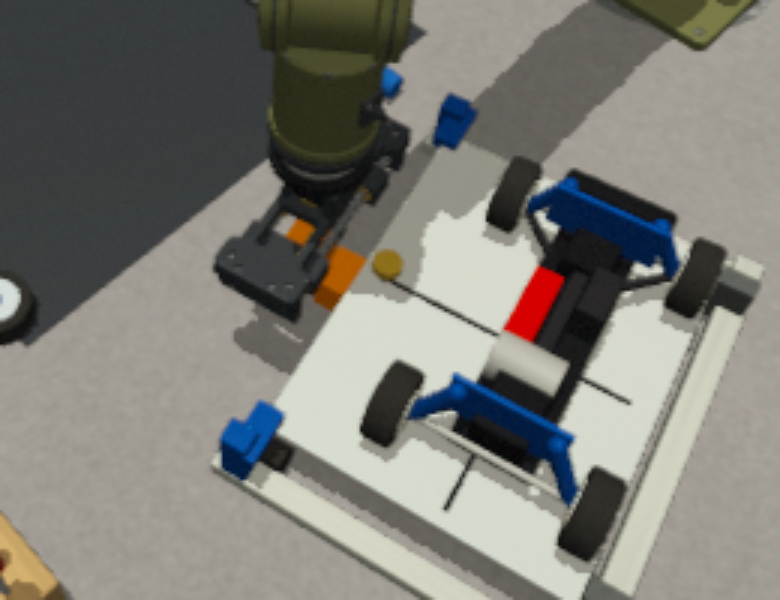

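Emit:
send_rows(
  moves=[0,0,-0.01,0,0,0,0,0,-0.03,0,0,0,0,0,-0.055,0,0,0,0,0,-0.08,0,0,0,-0.01,0,-0.1,0,0,0],
)

```text
clock: 16.85
tool_pos: [0.5587, 0.0052, 0.1445]
eef_rot: [0.617, 0.787, -0.003, 0.001]
contact_force: [0.3, 1.0, -0.3]
opening: 0.649
```

Emit:
send_rows(
  moves=[-0.03,0,-0.01,0,0,0,-0.06,0,-0.02,0,0,0,-0.09,0,-0.03,0,0,0,-0.12,0,-0.04,0,0,0,-0.12,0,-0.04,0,0,0],
)

```text
clock: 17.27
tool_pos: [0.5891, -0.1201, 0.1874]
eef_rot: [0.621, 0.784, -0.004, 0.005]
contact_force: [0.9, -0.9, 0.2]
opening: 0.649
```

Emit:
send_rows(
  moves=[0,0,0,0,0,0,0,0,0,0,0,0,0,0,0,0,0,0,0,0,0,0,0,0,0,0,0,0,0,0],
)

```text
clock: 17.68
tool_pos: [0.5888, -0.1186, 0.1873]
eef_rot: [0.62, 0.785, -0.004, 0.004]
contact_force: [-0.4, 0.1, -0.5]
opening: 0.65
```

```bash
python3 -c "
from h import *
push_state()
p=imaging.snapshot('scene');save(p,'n');tilt(p)
q=imaging.snapshot('top');save(q,'n2');tilt(q)
k=imaging.silhouettes('wedge',p)[0]['pixels']; X,_,_=depth_pts(p,k); H=X[(X[:,2]>.055)&(X[:,2]<.07)]; print('handle top',H.mean(0).round(4),len(H))
"; python3 -c "
import cv2
cv2.imwrite('pics/nn.png',cv2.resize(cv2.imread('pics/n.png')[150:350,240:500],(780,600)))"
```

```text
clk 17.68 tip past foot mm -36.6 lat mm -0.9 z 187.28 Fpush -0.18 Flat -0.36 Fz -0.47 Mom [ 0.   -0.15 -0.01]
 latfix shift mm [ 0.03  0.89 -0.  ] turn [-0.03  0.65 -0.61]
slope x,y, z [-0.0006 -0.0002  0.0554] 5945
slope x,y, z [ 0.0005 -0.0012  0.0557] 4808
handle top [0.5574 0.0125 0.06  ] 166
```

View pics/nn.png

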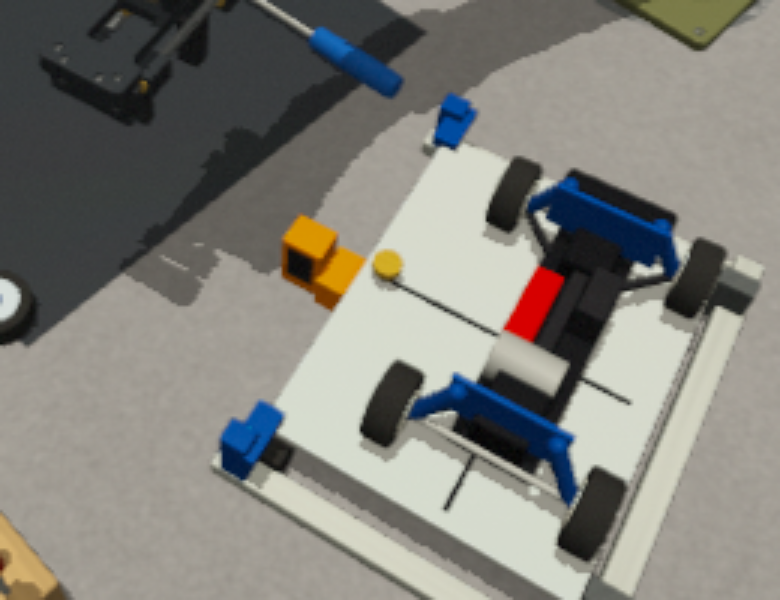

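The picture shows the wedge in place, with its handle at about (310, 245). The board is level and the gripper is well clear.

```bash
python3 -c "
from h import *
print(r.finish_job())"
```

```text
the job is handed in; nothing more can be done
None
```

I gripped the orange wedge by its handle and laid it flat in front of the board's screw foot. I pushed it in slowly until it met the stops, let go, backed the gripper away and handed the job in. `finish_job` reports no verdict, so what follows is my own measurement.

- **Push force:** it ran at about 6–7 N while the board rose. Near the stops it climbed steeply over less than 2 mm of travel, and the final push was about 13–14 N.
- **Board:** after letting go, the plane fits from both cameras put it within about 0.001 rad of level, with the top about 55 mm above the table.
- **Wedge:** its tip is about 97 mm past the foot, and the handle top reads 60 mm high, so it is sitting flat. It held when I eased off the push and did not noticeably move on release.
- **Robot:** the contact force at the end was near zero, with the gripper open and well clear. It finished at about 18 s.

The grip between wedge and board after release could not be measured directly. I estimate about 7–9 N from the push force, against the 6 N needed. The hand tilted by up to 0.7° during the last pushes; I partly corrected that, and the wedge stayed flat. I did not re-measure the loose items at the end; the arm kept clear of them.

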